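# Lock the rover's battery hatch with the quarter-turn key

### The arm

A 7-joint arm with a two-finger parallel gripper is mounted at the origin on the work surface. World frame = base frame: x ahead of the robot, y to its left, z up, the work surface at z = 0. Lengths are in mm, angles in rad, forces in N, time in s.
With the tool pointing down it reaches from about 350 to 775 mm from the base axis. Payload 3.1 kg.
Tool frame: the origin (TCP) lies between the finger pads; the fingertips stand 25 mm ahead of it and the grasp point (between the pads) lies 6 mm ahead of it; z points along the fingers, y is the line along which they close (so a half turn about z gives the same grasp; the last joint's range is limited). The gripper opens to 85 mm and grips with 20 to 120 N. Pads are 22 mm wide; open, the fingers measure 114 mm over their backs; the gripper's body (76 mm by 85 mm) begins 54 mm behind the grasp point. The pads swing forward as they close: fully open they stand 13 mm farther back than shut.
Start: joints at [-1.244, 0.311, 0.014, 1.512, -0.004, 1.319, -0.027], TCP at [198.247, 513.045, 256.304] pointing down, gripper open.
Joint ranges: [-2.7, 2.7], [-0.3, 1.91], [-1.27, 1.3], [0.12, 2.57], [-1.44, 4.58], [0.2, 2.03], [-3.05, 3.05]. Speed limits (rad/s): [2.79, 2.79, 3.14, 3.14, 3.14, 3.14, 3.14].

### API

Orientations are given as a unit quaternion [w, x, y, z].
In Python, from station import arm gives the robot as it stands.
- The arm moves only by the tool carry_out, never from a script. Its argument "deltas" is a list of rows, each a list of 3 entries, a list of its own where there are three numbers: the shift along the tool's x, y, z in mm, then the turn, a rotation vector about the tool's x, y, z in rad, then the opening, from -1 (shut) to 1 (fully open). A call has 1 to 12 rows; each row is the pose to reach, as a shift and turn from the pose commanded when the call began, along the tool's axes at that moment; what a row does not reach only later rows make up. A row lasts 1/10 s, in which the tool goes at most 50 mm and 8.59 degrees, less where a joint would pass 70% of its speed; a pose out of reach is approached as far as the arm can. A call with a gripper value outside its range is refused whole. The fingers move at their own pace and stop on an object; the grip force is fixed at half the most. Time passes only in rows, so rows that repeat a pose let the fingers close. It gives the time, the measured TCP pose, the force, the opening and the grip force at its end, in the units of the state.
- arm.sense(): the state, without advancing time (a new reading comes with each control period).
- arm.get_image(name): name is "side" or "top" or "wrist"; returns the picture (480x640x3 uint8, blue, green, red); there is no depth.
- arm.camera_params(name): a dict with "fx", "fy", "cx", "cy" (pixels), "R" (3x3) and "t" (3): a world point X has camera coordinates R X + t. Camera axes: x right, y down, z forward; pixel columns grow to the right and rows downward; lengths in mm; the calibration is good to about 2 mm. A picture is of the moment at which its call begins: read the wrist's pose just before it. camera_params takes no time and is no camera call; for the wrist camera it gives the pose at the moment of the call.
- arm.hand_in(): hands the job in; it is judged then, once.
The state is a dict: "clock": time; "joint_positions": joint angles; "joint_velocities": joint speeds; "joint_efforts": joint torques, N m; "eef_pos": TCP position; "ee_rot": TCP orientation; "wrist_force": force on the tool from outside, world axes, zero at the start; "wrist_torque": the same for the moment, N m; "opening": finger opening in mm; "gripper_force": force on a finger pad.
Only numpy, scipy, OpenCV 4.12 (cv2) and the standard library are available. Lean on these libraries where they do the work, as an engineer would, in place of code of your own. Each camera call takes 0.05 s, during which the arm holds its last target. There are 200 camera calls.

### The job

The rover's battery hatch is shut, but the brass quarter-turn stud on it still stands up unlocked. Take the orange flat-blade key out of the tool rack, set it in the stud's slot, press the stud down to its bottom by feel, firmly but gently (the plywood deck cracks at 20 N), and turn it a quarter turn clockwise until it drops into its catch. Then stand the key back, fully home and upright, in its rack hole, and leave the other things on the table alone.

Things in the scene. Friction and masses are not known exactly. Their poses are not given: they have to be found in the camera images.
- rover: small plywood rover, fixed on its build cradle, 235 long x 200 wide x about 105 mm high with its four black wheels; origin on the table under its middle, x along its length (green board at +x), z up. On its deck lies the grey battery hatch, 120 x 90 mm, upper face 90 mm above the table; the stud is on the hatch, 30 mm from the rover's middle towards -x.
- stud_top (a point): middle of the top of the stud's round brass head, 28 mm across, in an aluminium rim 39 mm across and 3 mm high. x along the slot, z up; it moves and turns with the stud. The slot goes right across the head: 4 mm wide (7 mm at its bevelled mouth), 5.5 mm deep. Unlocked, the top stands 14.5 mm above the hatch.
- stud_press (a joint): how far the stud is pressed down, m, 0 as it stands unlocked. A spring holds it up: 4 N to start, 0.6 N more per mm. A cross pin below keeps it from turning more than 8 degrees until it is 3.5 to 12.5 mm down: the catch is set to the gasket, so this depth differs each time and cannot be seen. A hard bottom comes 1 mm deeper (spring then 7 to 12 N).
- stud (a joint): turn of the stud, rad, 0 as unlocked (slot along the rover's x), growing clockwise seen from above. Held down at its bottom it turns easily to a stop at about 1.69. Let up beyond about 1.37, its pin drops into the catch: it then reads 1.45 to 1.70, stays 2.5 mm above the depth where it could first turn, and turns no more. Let up earlier, it is not locked.
- key: the stud key: origin in the middle of the blade's lower edge, z up the handle. Flat steel blade 16 wide (x) x 2.5 thick (y) x 14 mm high, 1.4 mm thick at its edge; shaft 10 mm across; black collar 32 mm across, 24 to 28 mm above the origin; orange wing handle 36 wide (x) x 10 thick (y), 28 to 66 mm above the origin. 50 to 100 g. It stands blade down in one of the rack's two holes.
- key_tip (a point): the key's origin: middle of the blade's lower edge, axes as the key's.
- key_grip (a point): on the key's axis, 50 mm above the blade's edge, where to grip the wing across its 10 mm thickness (along y).
- rack: plywood tool rack, fixed, 66 x 160 x 34 mm (x, y, z), origin under its middle, z up, with two round holes 22 mm across and 28 mm deep in its top, 80 mm apart along its y. One holds the key, the other the hex driver; which is which varies. A tool fully home rests with its collar on the rack's top, its tip 24 mm below the hole's mouth.
- rack_left (a point): middle of the mouth of the rack's hole at its +y end, in the rack's top, 34 mm above the table.
- rack_right (a point): middle of the mouth of the rack's hole at its -y end, likewise.
- hex_driver: another tool in the rack, not needed: round blue handle 24 mm thick, black collar, 78 mm long; origin at its lower tip.
- wheel_a: loose spare wheel lying flat, 62 mm across, 22 mm high; origin under its middle.
- wheel_b: a second spare wheel, the same.
- battery: loose blue battery pack, 70 x 38 x 20 mm; origin under its middle.
- kit_frame: loose laser-cut plywood frame, 130 x 90 x 40 mm; origin under its middle.
- mug: white mug, 82 mm across, 95 mm high; origin under its middle.
- water_bottle: water bottle with green cap, 64 mm across, 200 mm high; origin under its middle.
- screwdriver: green screwdriver lying on the table, 180 mm long; origin under its middle.
Mind the look-alikes: they are no part of the job. Leave any purple look-alike of the rack alone.

How it is judged:
By the outcome, as a careful person would: the job done as asked, in the order asked, and still so for the second after the job is handed in, with the robot touching nothing.
It also fails if it takes over 58 s, if anything falls off the work surface, if the arm or the gripper's body presses on something with over 40 N, if the wrist force passes 120 N, or if a joint passes its speed limit or range.

## Working session

There is one attempt and no reset: what is moved stays moved. The work goes in short steps, Python scripts to look and compute and a tool call to move; the robot and the scene stay as the last step left them, time stands still between calls to the robot, and variables do not carry over. Pictures are saved under pics/ and viewed, at most 10 in all, crops included, and the job is handed in when it is done.

Besides the shell and the picture viewer there is one more tool, called after "Emit:" as a command line: name --argument value ..., lists and objects as JSON in quotes. carry_out: Moves the arm, as the interface text tells. Its arguments: {"type":"object","properties":{"deltas":{"type":"array","items":{"type":"array"}}},"required":["deltas"]}

```bash
mkdir -p pics; ls
python3 - <<'E'
from station import arm
import cv2, numpy as np
for n in("top","side"):
    p=arm.camera_params(n); print(n,{k:np.round(v,3).tolist() for k,v in p.items()})
    cv2.imwrite(f"pics/{n}0.png",arm.get_image(n))
print(arm.sense())
E
```

```text
pics
top {'fx': 497.346, 'fy': 497.346, 'cx': 326.352, 'cy': 227.193, 'R': [[-0.001, -1.0, 0.006], [-0.999, 0.0, -0.051], [0.051, -0.006, -0.999]], 't': [-8.247, 546.222, 1451.218]}
side {'fx': 493.203, 'fy': 493.203, 'cx': 317.323, 'cy': 240.869, 'R': [[0.974, -0.225, 0.011], [-0.094, -0.449, -0.888], [0.205, 0.865, -0.459]], 't': [-540.852, 147.364, 1061.809]}
{'clock': 0.1, 'joint_positions': array([-1.24372662,  0.31168239,  0.01398688,  1.51290639, -0.00439849,
        1.31919845, -0.02719859]), 'joint_velocities': array([ 0.00230882, -0.00215672,  0.00047799, -0.00297175, -0.00011106,
        0.00230374, -0.0011175 ]), 'joint_efforts': array([ 7.13601348e-04, -3.80855942e+01,  1.46664642e-01, -2.31241626e+01,
        1.23750384e-02,  8.10925732e-03,  5.97200454e-06]), 'eef_pos': array([198.02248946, 512.46762867, 255.30557396]), 'ee_rot': array([-1.53764600e-04,  1.83300412e-01,  9.83056351e-01, -1.07095540e-03]), 'wrist_force': array([ 0.87264436, -0.37144169,  0.50455834]), 'wrist_torque': array([0.01488293, 0.01861655, 0.06383439]), 'gripper_force': 0.0, 'opening': 84.92042323945911}
```

View pics/top0.png

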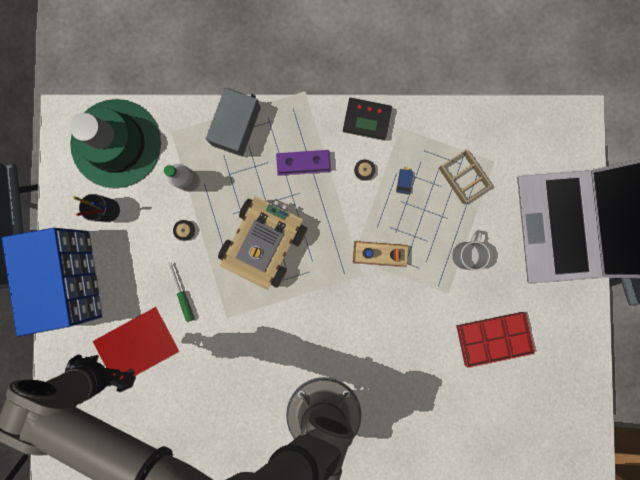

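View pics/side0.png

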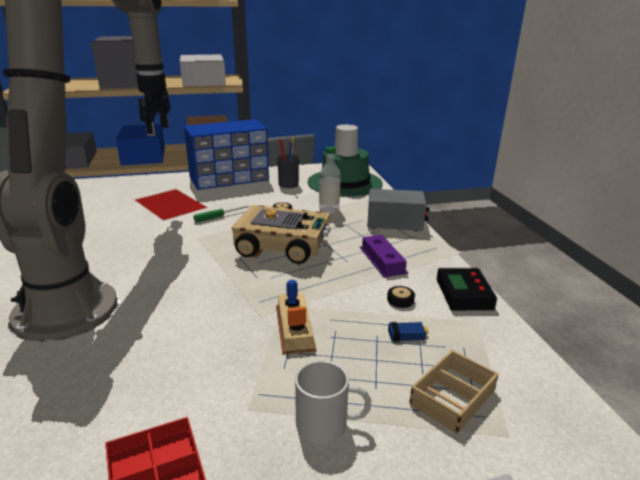

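The top picture shows the plywood rack at (382,254), with the orange key at (397,255) and the blue hex driver at (369,254). The purple rack at (303,161) is the look-alike. The rover is at (265,243), with its stud at (257,252) and green board at (277,208). The side view agrees. Next I'll measure these and confirm with an enlarged crop.

```bash
cat > h.py <<'E'
from station import arm
import cv2, numpy as np
from scipy.spatial.transform import Rotation as Ro
def ray(p,u,v,z):
    R=np.array(p["R"]);t=np.array(p["t"]);d=R.T@np.array([(u-p["cx"])/p["fx"],(v-p["cy"])/p["fy"],1.]);c=-R.T@t
    return c+d*(z-c[2])/d[2]
def proj(p,X):
    c=np.array(p["R"])@X+np.array(p["t"]);return np.array([p["fx"]*c[0]/c[2]+p["cx"],p["fy"]*c[1]/c[2]+p["cy"]])
def tri(p,a,q,b):
    A=[];B=[]
    for c,(u,v) in((p,a),(q,b)):
        R=np.array(c["R"]);t=np.array(c["t"])
        for k,w in((0,(u-c["cx"])/c["fx"]),(1,(v-c["cy"])/c["fy"])):
            A.append(R[k]-w*R[2]);B.append(w*t[2]-t[k])
    return np.linalg.lstsq(np.array(A),np.array(B),rcond=None)[0]
def mask(im,lo,hi,roi=None):
    m=cv2.inRange(cv2.cvtColor(im,cv2.COLOR_BGR2HSV),lo,hi)
    if roi: x0,y0,x1,y1=roi; n=np.zeros_like(m); n[y0:y1,x0:x1]=m[y0:y1,x0:x1]; m=n
    return m
def big(m):
    c,_=cv2.findContours(m,cv2.RETR_EXTERNAL,cv2.CHAIN_APPROX_NONE)
    return max(c,key=cv2.contourArea) if c else None
def pose():
    s=arm.sense();q=s["ee_rot"];return s,np.array(s["eef_pos"]),Ro.from_quat([q[1],q[2],q[3],q[0]])
def delta(Xt,Rt=None):
    s,p,R=pose(); d=R.inv().apply(np.array(Xt)-p); r=(R.inv()*Rt).as_rotvec() if Rt is not None else np.zeros(3)
    print("shift",d.round(1),"turn",r.round(4))
def down(yaw): # tool z down, tool y along world yaw
    y=np.array([np.cos(yaw),np.sin(yaw),0]);z=np.array([0,0,-1.]);return Ro.from_matrix(np.c_[np.cross(y,z),y,z])
E
python3 - <<'E'
from h import *
im=cv2.imread("pics/top0.png");p=arm.camera_params("top")
c1=cv2.resize(im[225:285,340:420],None,fx=5,fy=5,interpolation=cv2.INTER_CUBIC)
c2=cv2.resize(im[190:295,210:315],(300,300),interpolation=cv2.INTER_CUBIC)
cv2.imwrite("pics/crop.png",np.hstack([c1,c2]))
o=big(mask(im,(3,150,120),(16,255,255),(340,230,420,280)));print("orange",cv2.minAreaRect(o),ray(p,*cv2.minAreaRect(o)[0],76))
r=big(mask(im,(10,60,120),(30,200,255),(340,230,420,280)));print("rack",cv2.minAreaRect(r),[ray(p,*c,34).round().tolist() for c in cv2.boxPoints(cv2.minAreaRect(r))])
r=big(mask(im,(10,60,120),(30,200,255),(210,190,315,295)));print("rover",cv2.minAreaRect(r))
print("stud",ray(p,257,252,104),"green",ray(p,277,208,90))
c=arm.camera_params("wrist");s,P,R=pose();print("wristcam in tool",R.inv().apply(-c["R"].T@c["t"]-P),(R.inv().as_matrix()@c["R"].T).round(3).tolist(),c["fx"])
E
```

```text
orange ((396.5, 254.5), (11.0, 3.0), 90.0) [ 466.00001059 -205.63471507   76.        ]
rack ((379.9599304199219, 253.5345001220703), (54.14793014526367, 22.4619140625), 4.289153575897217) [[442.0, -83.0, 34.0], [507.0, -88.0, 34.0], [495.0, -245.0, 34.0], [430.0, -239.0, 34.0]]
rover ((260.9000244140625, 242.20001220703125), (53.66563034057617, 79.15679931640625), 26.56505012512207)
stud [473.31264721 183.08606656 104.        ] green [596.16197069 129.83976885  90.        ]
wristcam in tool [ 7.06675641e+01 -1.58777683e-02 -1.18642124e+02] [[0.0, -0.959, -0.282], [1.0, 0.0, -0.0], [0.0, -0.282, 0.959]] 398.18203648457813
```

View pics/crop.png

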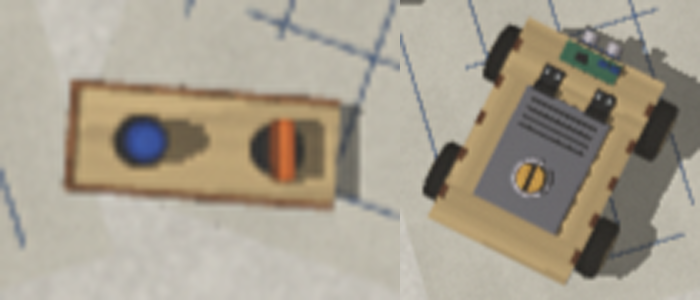

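Crop: the orange wing is at about (397,255), in the rack's -y hole, with its long side along the rack's x. The round blue hex driver is in the other hole. The stud slot runs along the rover's length. Purple rack at (303,161) ruled out. I'll look at the stud first, on the way to the key.

Run:
```python
from h import *
delta([473,183,225],down(np.radians(63.5)))
```

```text
shift [-375.2 -208.2   30.8] turn [-0.0022  0.0002  0.0938]
```

Emit:
carry_out --deltas '[[[-45,-25,4],[0,0,0.02],1],[[-90,-50,8],[0,0,0.05],1],[[-135,-75,11],[0,0,0.09],1],[[-180,-100,15],[-0.002,0,0.094],1],[[-225,-125,19],[-0.002,0,0.094],1],[[-270,-150,22],[-0.002,0,0.094],1],[[-315,-175,26],[-0.002,0,0.094],1],[[-350,-194,29],[-0.002,0,0.094],1],[[-375,-208,31],[-0.002,0,0.094],1],[[-375,-208,31],[-0.002,0,0.094],1],[[-375,-208,31],[-0.002,0,0.094],1]]'

```text
clock: 1.2
eef_pos: [472.9, 183.3, 224.7]
ee_rot: [-0.001, 0.23, 0.973, 0.001]
wrist_force: [0.8, 0.9, 0.0]
opening: 85.3
gripper_force: 0.0
```

Run:
```python
from h import *
s,P,R=pose();print(s["clock"],P,R.as_matrix().round(3).tolist(),np.abs(s["joint_velocities"]).max())
np.save("wp.npy",arm.camera_params("wrist"),allow_pickle=True)
cv2.imwrite("pics/w1.png",arm.get_image("wrist"))
delta([466,-206,196],down(np.radians(85.6)))
```

```text
1.2 [472.89972752 183.32943907 224.74042019] [[-0.894, 0.448, -0.001], [0.448, 0.894, 0.002], [0.001, 0.001, -1.0]] 0.04380578450426909
shift [-168.5 -352.6   27.9] turn [ 0.0021 -0.0013 -0.3851]
```

View pics/w1.png

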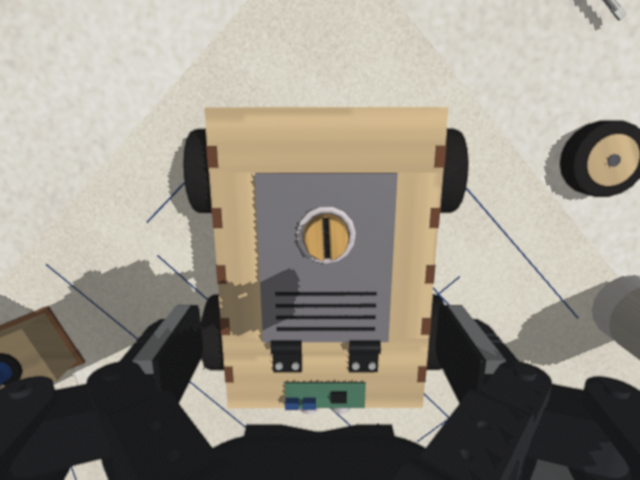

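The wrist picture shows the brass head at about (326,238) in its rim, slot near vertical, green board below at (325,395). Next I'll measure the head and move on to the key.

Run:
```python
from h import *
im=cv2.imread("pics/w1.png");p=np.load("wp.npy",allow_pickle=True).item()
m=mask(im,(12,100,100),(28,255,255),(295,205,360,268))
h=cv2.convexHull(np.vstack(cv2.findContours(m,cv2.RETR_EXTERNAL,cv2.CHAIN_APPROX_NONE)[0]))
e=cv2.fitEllipse(h);print(e,m.sum()/255)
g=cv2.cvtColor(im,cv2.COLOR_BGR2GRAY)
inn=np.zeros_like(m);cv2.ellipse(inn,(e[0],(e[1][0]*.8,e[1][1]*.8),e[2]),255,-1)
sl=((g<90)&(inn>0)).astype(np.uint8)*255
c=big(sl);r=cv2.minAreaRect(c);vx,vy,x,y=cv2.fitLine(c,cv2.DIST_L2,0,.01,.01).ravel();print(r,vx,vy)
S=ray(p,*e[0],104.5);S2=ray(p,x,y,104.5)
# top-plane diameter
a=ray(p,x-15*vx,y-15*vy,104.5);b=ray(p,x+15*vx,y+15*vy,104.5)
print("stud ell",S,"slot mid",S2,"yaw",np.degrees(np.arctan2(*(b-a)[1::-1])),"diam",e[1][0]*np.linalg.norm(b-a)/30)
```

```text
((326.1165771484375, 237.0759735107422), (43.53003692626953, 45.82299041748047), 26.382408142089844) 1292.0
((326.23870849609375, 237.012451171875), (36.29220962524414, 6.373730182647705), 87.27368927001953) 0.048509464 0.99882275
stud ell [473.86849299 188.20366915 104.5       ] slot mid [473.98550219 188.23249293 104.5       ] yaw -23.647359858897737 diam 28.329776178044547
```

Emit:
carry_out --deltas '[[[-20,-42,3],[0,0,-0.05],1],[[-40,-84,6],[0,0,-0.1],1],[[-60,-126,9],[0,0,-0.16],1],[[-80,-168,12],[0,0,-0.22],1],[[-100,-210,16],[0,0,-0.28],1],[[-120,-252,20],[0,0,-0.34],1],[[-140,-294,24],[0.002,-0.001,-0.385],1],[[-158,-332,28],[0.002,-0.001,-0.385],1],[[-168,-352,28],[0.002,-0.001,-0.385],1],[[-168,-352,28],[0.002,-0.001,-0.385],1],[[-168,-352,28],[0.002,-0.001,-0.385],1]]'

```text
clock: 2.35
eef_pos: [466.8, -204.0, 196.3]
ee_rot: [0.0, 0.038, 0.999, 0.001]
wrist_force: [-0.1, 1.0, 0.2]
opening: 85.2
gripper_force: 0.0
```

Run:
```python
from h import *
s,P,R=pose();print(s["clock"],P,R.as_matrix().round(3).tolist(),s["joint_positions"])
np.save("wp2.npy",arm.camera_params("wrist"),allow_pickle=True);p=arm.camera_params("wrist")
im=arm.get_image("wrist");cv2.imwrite("pics/w2.png",im)
c=big(mask(im,(3,150,90),(16,255,255),(200,100,450,380)));r=cv2.minAreaRect(c);print(r)
for z in(76,):print(ray(p,*r[0],z),[ray(p,*q,z).round(1).tolist() for q in cv2.boxPoints(r)])
```

```text
2.35 [ 466.78657891 -203.95715297  196.33256387] [[-0.997, 0.075, 0.001], [0.075, 0.997, 0.002], [-0.001, 0.002, -1.0]] [-0.03252417  0.29036813  0.51389915  1.73201257 -0.15613559  1.15927884
  2.02148399]
((312.6219177246094, 234.40823364257812), (59.984378814697266, 16.121456146240234), 83.9909896850586)
[ 463.70784605 -207.67225436   76.        ] [[444.8, -213.0, 76.0], [444.5, -203.2, 76.0], [483.4, -202.1, 76.0], [483.8, -212.4, 76.0]]
```

View pics/w2.png

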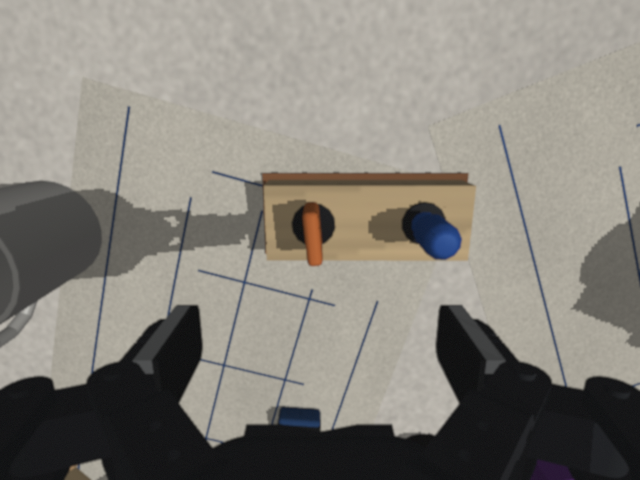

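The picture shows the key at about (313,234), its collar a dark disc near (313,224). The blue hex driver is at (437,237) and the mug is at left, well clear. I'll fit the collar for the key's axis.

Run:
```python
from h import *
im=cv2.imread("pics/w2.png");p=np.load("wp2.npy",allow_pickle=True).item()
m=mask(im,(0,0,0),(180,255,52),(280,190,350,260))
o=mask(im,(0,130,60),(16,255,255),(280,190,350,290))
c=np.vstack(cv2.findContours(m,cv2.RETR_EXTERNAL,cv2.CHAIN_APPROX_NONE)[0])
h=cv2.convexHull(c);(x,y),r=cv2.minEnclosingCircle(h);e=cv2.fitEllipse(h);print(x,y,r,e)
print("collar",ray(p,*e[0],38),ray(p,x,y,38),"diam",e[1][1]/398*276)
for v in range(205,268,6):
    u=np.where(o[v]>0)[0];print(v,u.min() if len(u) else 0,u.max() if len(u) else 0,end="; ")
```

```text
312.6666564941406 224.1666717529297 20.899986267089844 ((312.5338134765625, 224.2581024169922), (40.12671661376953, 41.808753967285156), 99.19063568115234)
collar [ 466.90176448 -208.50012186   38.        ] [ 466.84146923 -208.39968186   38.        ] diam 28.993005263745488
205 305 318; 211 304 319; 217 302 319; 223 303 320; 229 304 321; 235 304 321; 241 305 322; 247 306 321; 253 307 321; 259 308 321; 265 0 0;
```

Emit:
carry_out --deltas '[[[0,-4.2,35],[0.002,0,-0.075],0],[[0,-4.2,75],[0.002,0,-0.075],0],[[0,-4.2,110],[0.002,0,-0.075],0],[[0,-4.2,125],[0.002,0,-0.075],0],[[0,-4.2,130],[0.002,0,-0.075],0],[[0,-4.2,130],[0.002,0,-0.075],0],[[0,-4.2,130],[0.002,0,-0.075],-1],[[0,-4.2,130],[0.002,0,-0.075],-1],[[0,-4.2,130],[0.002,0,-0.075],-1],[[0,-4.2,130],[0.002,0,-0.075],-1],[[0,-4.2,130],[0.002,0,-0.075],-1],[[0,-4.2,130],[0.002,0,-0.075],-1]]'

```text
clock: 3.6
eef_pos: [467.5, -210.4, 68.0]
ee_rot: [0.002, 0.001, 1.0, -0.001]
wrist_force: [0.2, 0.5, 6.6]
opening: 8.9
gripper_force: 59.3
```

Run:
```python
from h import *
s,P,R=pose();print(s["clock"],P,R.as_matrix().round(4).tolist(),s["wrist_force"],s["wrist_torque"],s["opening"],s["gripper_force"])
```

```text
3.6 [ 467.48937409 -210.36383904   68.0197035 ] [[-1.0, 0.0025, 0.0043], [0.0025, 1.0, -0.0025], [-0.0043, -0.0024, -1.0]] [0.24584818 0.54399981 6.62632131] [0.33725865 0.00511004 0.00220797] 8.939895256071077 59.31430220603943
```

Emit:
carry_out --deltas '[[[0,0,-5],[0,0,0],-1],[[0,0,-20],[0,0,0],-1],[[0,0,-50],[0,0,0],-1],[[0,0,-85],[0,0,0],-1],[[0,0,-110],[0,0,0],-1],[[0,0,-120],[0,0,0],-1],[[0,0,-120],[0,0,0],-1],[[0,0,-120],[0,0,0],-1]]'

```text
clock: 4.4
eef_pos: [465.1, -209.6, 185.3]
ee_rot: [-0.001, 0.001, 1.0, -0.001]
wrist_force: [-0.1, -0.3, -1.3]
opening: 9.6
gripper_force: 58.7
```

Run:
```python
from h import *
s,P,R=pose();print(s["clock"],P,R.as_matrix().round(4).tolist(),s["wrist_force"],s["opening"],s["gripper_force"])
p=arm.camera_params("wrist");im=arm.get_image("wrist");q=arm.camera_params("side");im2=arm.get_image("side")
np.save("wp3.npy",p,allow_pickle=True)
u=proj(q,P-[0,0,25]).astype(int);print(u,proj(p,P-[0,0,60]))
a=cv2.resize(im,(480,360));b=cv2.resize(im2[u[1]-45:u[1]+45,u[0]-40:u[0]+40],(320,360),interpolation=cv2.INTER_CUBIC)
cv2.imwrite("pics/w3full.png",im);cv2.imwrite("pics/side3.png",im2);cv2.imwrite("pics/w3.png",np.hstack([a,b]))
delta([474,188.2,190],down(np.radians(90-23.65)))
```

```text
4.4 [ 465.05873524 -209.55285479  185.25399872] [[-1.0, 0.0028, -0.0013], [0.0028, 1.0, -0.0014], [0.0013, -0.0014, -1.0]] [-0.05963703 -0.2829862  -1.31744278] 9.6458506823163 58.682811856269836
[296 271] [319.67165775 274.73373028]
shift [ -8.1 397.6  -5.7] turn [-0.0016 -0.0022  0.4101]
```

View pics/w3.png

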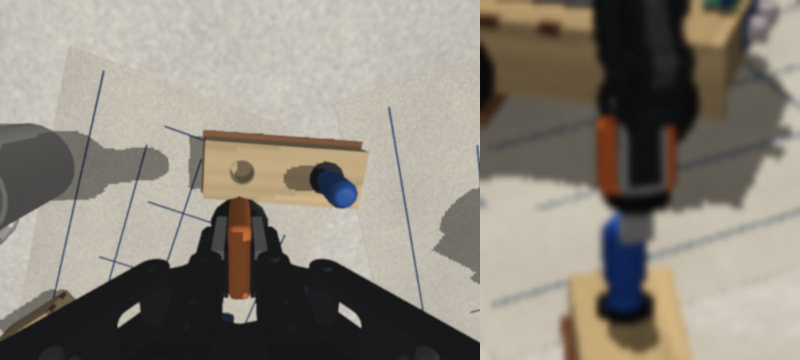

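The key is held upright and its hole is empty, at about (323,228) in the full wrist picture. The wing's near end shows at (320,270–315). I'll measure both.

Run:
```python
from h import *
im=cv2.imread("pics/w3full.png");p=np.load("wp3.npy",allow_pickle=True).item()
P=np.array([465.06,-209.55,185.25])
o=mask(im,(0,130,60),(18,255,255),(290,250,350,410))
for v in range(258,408,5):
    u=np.where(o[v]>0)[0]
    if len(u): print(v,u.min(),u.max(),im[v,int(u.mean())].tolist(),end="; ")
print()
# predictions: wing near end, axis offset 0
for dx in(-3,0,3):
  for h in(28,66): print(dx,h,[proj(p,P+[s*18+dx,0,h-58]).round(1).tolist() for s in(-1,1)])
# hole
s=im[200:256,295:355];hsv=cv2.cvtColor(s,cv2.COLOR_BGR2HSV);V=hsv[...,2];print(np.median(V))
m=(V<0.85*np.median(V)).astype(np.uint8)*255;c=big(m);e=cv2.fitEllipse(cv2.convexHull(c));print(e)
print("hole",ray(p,e[0][0]+295,e[0][1]+200,34))
g=cv2.cvtColor(im,cv2.COLOR_BGR2GRAY);print(V[28,::2],V[::2,28])
```

```text
268 307 331 [29, 53, 90]; 273 306 332 [29, 53, 91]; 278 306 332 [29, 53, 92]; 283 305 333 [31, 53, 92]; 288 305 333 [29, 52, 91]; 293 305 334 [30, 53, 92]; 298 304 334 [30, 53, 94]; 303 304 335 [45, 83, 148]; 308 303 335 [53, 96, 172]; 313 303 335 [36, 65, 113]; 318 303 335 [35, 64, 113]; 323 304 334 [36, 64, 113]; 328 304 333 [36, 64, 113]; 333 304 333 [35, 64, 112]; 338 304 333 [36, 64, 112]; 343 304 333 [36, 65, 113]; 348 304 333 [34, 63, 112]; 353 305 333 [36, 64, 113]; 358 305 333 [36, 64, 113]; 363 305 333 [36, 65, 113]; 368 305 333 [35, 64, 112]; 373 305 333 [35, 64, 112]; 378 305 333 [35, 64, 113]; 383 305 333 [34, 63, 111]; 388 305 333 [35, 64, 111]; 393 308 330 [35, 64, 112]; 
-3 28 [[319.6, 253.0], [319.8, 334.6]]
-3 66 [[319.7, 292.9], [319.9, 394.2]]
0 28 [[319.6, 260.2], [319.8, 341.0]]
0 66 [[319.7, 302.0], [319.9, 402.0]]
3 28 [[319.7, 267.3], [319.8, 347.3]]
3 66 [[319.7, 310.9], [319.9, 409.6]]
187.0
((27.75555992126465, 29.64447784423828), (31.752809524536133, 32.93046188354492), 100.54556274414062)
hole [ 467.22130071 -207.33421487   34.        ]
[188 188 188 189 188 178 136 152 188 158 128 116 114 115 115 114 114 114
 114 103  84 107 155 190 191 191 191 191 192 191] [191 192 191 192 192 192 186 144 113 113 114 114 114 114 115 115 115 105
  89  87  86  88 123 160 181 184 182 183]
```

Emit:
carry_out --deltas '[[[-1,35,-5],[0,0,0.02],-1],[[-2,75,-6],[0,0,0.06],-1],[[-3,118,-6],[0,0,0.12],-1],[[-4,162,-6],[0,0,0.19],-1],[[-5,206,-6],[0,0,0.26],-1],[[-6,250,-6],[0,0,0.33],-1],[[-7,294,-6],[0,0,0.39],-1],[[-8,335,-6],[-0.002,-0.002,0.41],-1],[[-8,370,-6],[-0.002,-0.002,0.41],-1],[[-8,390,-6],[-0.002,-0.002,0.41],-1],[[-8,397,-6],[-0.002,-0.002,0.41],-1],[[-8,397,-6],[-0.002,-0.002,0.41],-1]]'

```text
clock: 5.7
eef_pos: [474.3, 187.3, 190.4]
ee_rot: [0.001, 0.204, 0.979, -0.001]
wrist_force: [-0.7, -0.5, -0.3]
opening: 9.1
gripper_force: 58.8
```

Run:
```python
from h import *
s,P,R=pose();print(s["clock"],P,R.as_matrix().round(4).tolist(),s["wrist_force"],s["opening"],np.abs(s["joint_velocities"]).max())
p=arm.camera_params("wrist");im=arm.get_image("wrist");cv2.imwrite("pics/w4full.png",im);np.save("wp4.npy",p,allow_pickle=True)
print("stud pred",proj(p,np.array([474,188.2,104.5])))
delta([474,188.2,170],down(np.radians(90-23.65)))
cv2.imwrite("pics/w4.png",cv2.resize(im[150:390,160:480],(800,600)))
```

```text
5.7 [474.34982178 187.2638274  190.44642003] [[-0.9168, 0.3994, 0.0014], [0.3994, 0.9168, -0.0023], [-0.0022, -0.0015, -1.0]] [-0.65014601 -0.5009214  -0.3453305 ] 9.146586020560562 0.04191489067123469
stud pred [320.24696547 255.23906426]
shift [ 1.8  2.1 20.8] turn [-0.0018  0.003  -0.0007]
```

View pics/w4.png

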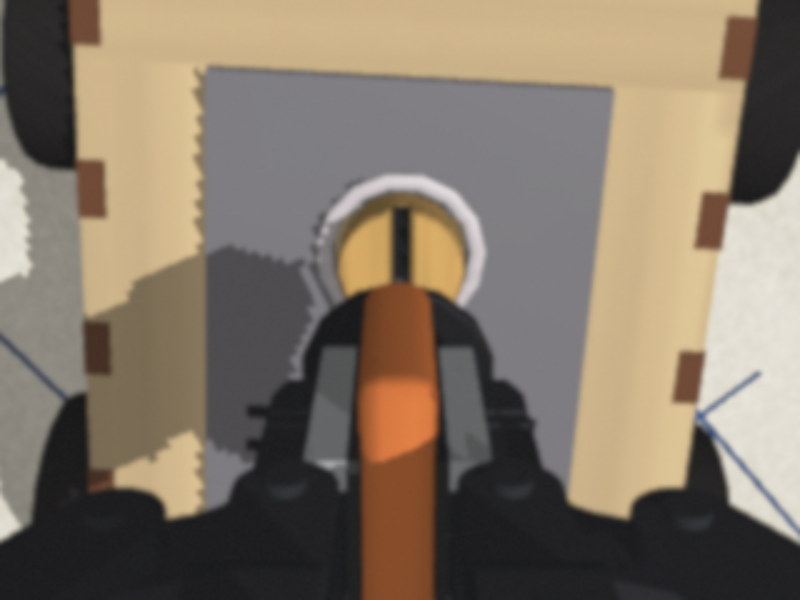

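The slot shows at crop (401,240), vertical and in line with the wing at (398,400), and it sits where predicted. I'll read the settled pose before going down.

Run:
```python
from h import *
for i in range(3):
    s,P,R=pose();print(s["clock"],P.round(2),s["wrist_force"].round(2));delta([474,188.2,165],down(np.radians(90-23.65)))
    if i<2: arm.get_image("wrist")
```

```text
5.75 [474.8  185.64 190.77] [ 0.96 -1.14 -0.8 ]
shift [ 1.8  2.1 25.8] turn [-0.0018  0.003  -0.0007]
5.8 [475.09 184.83 191.06] [-0.25 -0.27 -0.68]
shift [ 2.4  2.7 26. ] turn [-0.0015  0.0034 -0.0024]
5.85 [475.28 184.56 191.3 ] [ 0.6  -1.35 -0.15]
shift [ 2.7  2.8 26.3] turn [-0.001   0.0036 -0.0032]
```

Emit:
carry_out --deltas '[[[0,0,10],[0,0,0],-1],[[0,0,18],[0,0,0],-1],[[0,0,18],[0,0,0],-1],[[0,0,18],[0,0,0],-1],[[0,0,18],[0,0,0],-1],[[0,0,18],[0,0,0],-1],[[0,0,18],[0,0,0],-1]]'

```text
clock: 6.55
eef_pos: [475.3, 187.1, 174.0]
ee_rot: [0.002, 0.205, 0.979, 0.0]
wrist_force: [-0.0, -0.0, -1.5]
opening: 8.9
gripper_force: 58.8
```

Run:
```python
from h import *
for i in range(2):
    s,P,R=pose();print(s["clock"],P.round(2),s["wrist_force"].round(2));delta([474,188.2,165],down(np.radians(90-23.65)))
    p=arm.camera_params("wrist");im=arm.get_image("wrist")
print(proj(p,np.array([474,188.2,104.5])))
g=cv2.cvtColor(im,cv2.COLOR_BGR2GRAY)
for v in(240,244,248,252,256,260,264): 
    u=np.where(g[v,300:340]<60)[0]+300; print(v,u.min() if len(u) else None,u.max() if len(u) else None)
```

```text
6.55 [475.34 187.11 173.97] [-0.04 -0.03 -1.45]
shift [1.7 0.5 9. ] turn [0.0012 0.004  0.0002]
6.6 [475.29 187.1  173.91] [-0.28 -0.03 -0.62]
shift [1.7 0.5 8.9] turn [0.0011 0.0039 0.0002]
[319.57026639 263.9593225 ]
240 317 322
244 317 322
248 317 322
252 317 322
256 317 322
260 317 322
264 None None
```

Emit:
carry_out --deltas '[[[1.7,0.5,3],[0.001,0.004,0],-1],[[1.7,0.5,6],[0.001,0.004,0],-1],[[1.7,0.5,9],[0.001,0.004,0],-1],[[1.7,0.5,11],[0.001,0.004,0],-1],[[1.7,0.5,13],[0.001,0.004,0],-1],[[1.7,0.5,14],[0.001,0.004,0],-1],[[1.7,0.5,14],[0.001,0.004,0],-1],[[1.7,0.5,14],[0.001,0.004,0],-1]]'

```text
clock: 7.45
eef_pos: [473.9, 188.1, 159.7]
ee_rot: [-0.0, 0.205, 0.979, -0.0]
wrist_force: [0.5, 0.0, -0.8]
opening: 9.2
gripper_force: 58.8
```

Run:
```python
from h import *
for i in range(2):
    s,P,R=pose();print(s["clock"],P.round(2),s["wrist_force"].round(2),s["wrist_torque"].round(2));delta([474,188.2,157],down(np.radians(90-23.65)))
    if i<1:arm.get_image("wrist")
```

```text
7.45 [473.91 188.11 159.71] [ 0.53  0.   -0.79] [-0.04 -0.02 -0.02]
shift [-0.   0.1  2.7] turn [-0.0002 -0.0003  0.    ]
7.5 [473.94 188.09 159.78] [ 0.3  -1.11 -1.4 ] [-0.01  0.01 -0.  ]
shift [-0.   0.1  2.8] turn [-0.0002 -0.0002  0.    ]
```

Emit:
carry_out --deltas '[[[0,0,1],[0,0,0],-1],[[0,0,2],[0,0,0],-1],[[0,0,3],[0,0,0],-1],[[0,0,4],[0,0,0],-1],[[0,0,4],[0,0,0],-1],[[0,0,4],[0,0,0],-1]]'

```text
clock: 8.1
eef_pos: [473.9, 188.1, 156.0]
ee_rot: [-0.0, 0.205, 0.979, 0.0]
wrist_force: [-0.9, -1.3, 4.0]
opening: 9.2
gripper_force: 59.4
```

Emit:
carry_out --deltas '[[[0,0,1],[0,0,0],-1],[[0,0,2],[0,0,0],-1],[[0,0,2],[0,0,0],-1],[[0,0,2],[0,0,0],-1]]'

```text
clock: 8.5
eef_pos: [473.9, 188.1, 153.8]
ee_rot: [-0.0, 0.205, 0.979, -0.0]
wrist_force: [-0.8, -0.6, 4.0]
opening: 9.2
gripper_force: 59.5
```

Emit:
carry_out --deltas '[[[0,0,0.7],[0,0,0],-1],[[0,0,1.5],[0,0,0],-1],[[0,0,1.5],[0,0,0],-1]]'

```text
clock: 8.8
eef_pos: [473.9, 188.2, 152.2]
ee_rot: [-0.0, 0.205, 0.979, -0.0]
wrist_force: [-0.8, -0.3, 6.0]
opening: 9.3
gripper_force: 59.7
```

Emit:
carry_out --deltas '[[[0,0,0.7],[0,0,0],-1],[[0,0,1.5],[0,0,0],-1],[[0,0,1.5],[0,0,0],-1]]'

```text
clock: 9.1
eef_pos: [474.0, 188.1, 151.1]
ee_rot: [-0.0, 0.205, 0.979, 0.0]
wrist_force: [-1.5, 0.2, 6.8]
opening: 9.2
gripper_force: 60.1
```

Emit:
carry_out --deltas '[[[0,0,0.7],[0,0,0],-1],[[0,0,1.2],[0,0,0],-1],[[0,0,1.2],[0,0,0],-1]]'

```text
clock: 9.4
eef_pos: [474.1, 188.2, 150.8]
ee_rot: [-0.0, 0.205, 0.979, 0.0]
wrist_force: [-2.2, -1.0, 11.5]
opening: 9.5
gripper_force: 60.8
```

The stud bottoms at TCP z ≈ 151, about 6 mm down with the force rising to 11.5 N. I'll hold the depth and turn it clockwise.

Emit:
carry_out --deltas '[[[0,0,0],[0,0,0.05],-1],[[0,0,0],[0,0,0.13],-1],[[0,0,0],[0,0,0.22],-1],[[0,0,0],[0,0,0.32],-1],[[0,0,0],[0,0,0.4],-1],[[0,0,0],[0,0,0.4],-1]]'

```text
clock: 10.0
eef_pos: [474.2, 188.4, 150.8]
ee_rot: [0.0, 0.396, 0.918, 0.0]
wrist_force: [-2.7, -1.4, 10.9]
opening: 9.4
gripper_force: 60.7
```

Run:
```python
from h import *
s,P,R=pose();print(s["clock"],P.round(2),s["wrist_force"].round(2),s["wrist_torque"].round(2),s["joint_positions"].round(2));delta([474,188.2,151],down(np.radians(90-23.65)-1.72))
```

```text
10.0 [474.24 188.38 150.83] [-2.72 -1.42 10.92] [-0.24  0.74  0.01] [-0.73  0.33  0.4   1.79 -0.14  1.05  0.48]
shift [ 0.  -0.3 -0.2] turn [ 7.0000e-04 -8.0000e-04  1.3188e+00]
```

Emit:
carry_out --deltas '[[[0,0,0],[0,0,0.08],-1],[[0,0,0],[0,0,0.2],-1],[[0,0,0],[0,0,0.32],-1],[[0,0,0],[0,0,0.44],-1],[[0,0,0],[0,0,0.56],-1],[[0,0,0],[0,0,0.68],-1],[[0,0,0],[0,0,0.8],-1],[[0,0,0],[0,0,0.92],-1],[[0,0,0],[0,0,1.04],-1],[[0,0,0],[0,0,1.14],-1],[[0,0,0],[0,0,1.22],-1],[[0,0,0],[0,0,1.22],-1]]'

```text
clock: 11.2
eef_pos: [475.1, 188.6, 150.9]
ee_rot: [0.0, 0.85, 0.526, 0.001]
wrist_force: [-1.8, -0.2, 10.7]
opening: 9.4
gripper_force: 60.6
```

Run:
```python
from h import *
s,P,R=pose();print(s["clock"],P.round(2),s["wrist_force"].round(2),s["wrist_torque"].round(2),s["joint_positions"].round(2));delta([474,188.2,151],down(np.radians(90-23.65)-1.72))
```

```text
11.2 [475.13 188.63 150.91] [-1.82 -0.16 10.75] [-0.06  0.44  0.06] [-0.91  0.36  0.64  1.79 -0.24  1.06 -0.65]
shift [-0.9 -0.8 -0.1] turn [ 0.0015 -0.0023  0.0989]
```

Emit:
carry_out --deltas '[[[-0.5,-0.4,0],[0,0,0.05],-1],[[-0.9,-0.8,0],[0,0,0.1],-1],[[-0.9,-0.8,0],[0,0,0.12],-1],[[-0.9,-0.8,0],[0,0,0.12],-1]]'

```text
clock: 11.6
eef_pos: [474.9, 188.5, 151.0]
ee_rot: [0.0, 0.88, 0.474, 0.003]
wrist_force: [0.8, 0.5, 8.6]
opening: 9.0
gripper_force: 60.2
```

Run:
```python
from h import *
s,P,R=pose();print(s["clock"],P.round(2),s["wrist_force"].round(2),s["wrist_torque"].round(2));delta([474,188.2,151],down(np.radians(90-23.65)-1.72))
```

```text
11.6 [474.91 188.47 150.98] [0.81 0.47 8.64] [ 0.06 -0.04  0.02]
shift [-0.7 -0.6 -0. ] turn [ 0.0029 -0.0041 -0.0201]
```

Emit:
carry_out --deltas '[[[0,0,-1],[0,0,0],-1],[[0,0,-2],[0,0,0],-1],[[0,0,-3],[0,0,0],-1],[[0,0,-4],[0,0,0],-1],[[0,0,-5],[0,0,0],-1],[[0,0,-6],[0,0,0],-1],[[0,0,-6],[0,0,0],-1]]'

```text
clock: 12.3
eef_pos: [473.1, 187.0, 155.1]
ee_rot: [0.001, 0.88, 0.474, -0.0]
wrist_force: [3.1, 0.8, 0.7]
opening: 9.1
gripper_force: 58.9
```

Run:
```python
from h import *
s,P,R=pose();print(s["clock"],P.round(2),s["wrist_force"].round(2),s["wrist_torque"].round(2))
```

```text
12.3 [473.07 187.02 155.08] [3.1  0.85 0.66] [-0.03 -0.97  0.01]
```

Emit:
carry_out --deltas '[[[0.5,0.5,-3],[0,0,0],-1],[[0.5,0.5,-8],[0,0,0],-1],[[0.5,0.5,-18],[0,0,0],-1],[[0.5,0.5,-30],[0,0,0],-1],[[0.5,0.5,-40],[0,0,0],-1],[[0.5,0.5,-40],[0,0,0],-1],[[0.5,0.5,-40],[0,0,0],-1],[[0.5,0.5,-40],[0,0,0],-1]]'

```text
clock: 13.1
eef_pos: [472.9, 187.8, 195.1]
ee_rot: [-0.0, 0.88, 0.475, -0.001]
wrist_force: [0.1, -0.2, -1.6]
opening: 9.4
gripper_force: 58.9
```

Run:
```python
from h import *
s,P,R=pose();print(s["clock"],P.round(2),s["wrist_force"].round(2),s["opening"])
p=arm.camera_params("wrist");im=arm.get_image("wrist");cv2.imwrite("pics/w5full.png",im)
print(proj(p,np.array([474,188.2,101])))
cv2.imwrite("pics/w5.png",cv2.resize(im[150:390,160:480],(800,600)))
delta([467,-208,196],down(np.radians(90)))
```

```text
13.1 [472.92 187.78 195.09] [ 0.08 -0.21 -1.58] 9.399901511931553
[318.33591869 252.13692352]
shift [-333.9  212.5   -0.8] turn [-2.2000e-03 -4.0000e-04 -2.1526e+00]
```

View pics/w5.png

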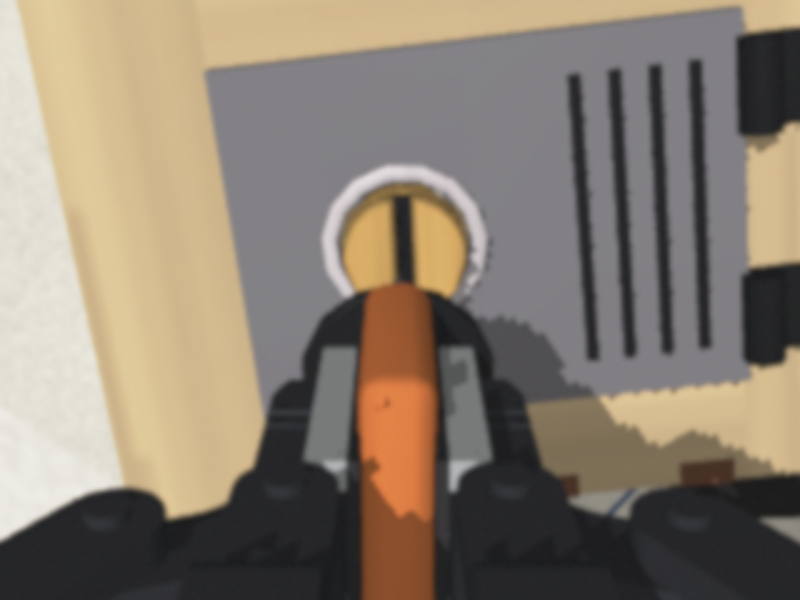

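The slot at crop (402,240) is now across the rover, parallel to the key. A quick check of its angle and height before going back.

Run:
```python
from h import *
p=arm.camera_params("wrist");im=cv2.imread("pics/w5full.png");p4=np.load("wp4.npy",allow_pickle=True).item();im4=cv2.imread("pics/w4full.png")
s,P,R=pose();print(P)
def slot(im,p,yaw):
    g=cv2.cvtColor(im,cv2.COLOR_BGR2GRAY).astype(float);pts=[]
    for v in range(232,260,2):
        r=np.clip(110-g[v,310:330],0,None)
        if r.sum()>50: pts.append([310+(r*np.arange(20)).sum()/r.sum(),v])
    pts=np.array(pts[:10]);k=np.polyfit(pts[:,1],pts[:,0],1)
    a,b=[ray(p,np.polyval(k,v),v,102) for v in(234,252)]
    col=g[215:245,int(np.polyval(k,232))]; print("yaw",np.degrees(np.arctan2(*(b-a)[1::-1])),"slotstart col",col.astype(int).tolist())
    d=np.array([np.cos(yaw),np.sin(yaw),0])
    for z in(104.5,102,99): print(z,[proj(p,np.array([474,188.2,z])+sg*14*d).round(1).tolist() for sg in(-1,1)])
slot(im4,p4,np.radians(-23.65));slot(im,p,np.radians(-23.65-95))
```

```text
[472.90984094 187.74832152 194.976299  ]
yaw -19.14320961847193 slotstart col [127, 127, 126, 128, 152, 188, 211, 215, 209, 194, 168, 130, 102, 95, 95, 95, 96, 84, 57, 39, 37, 38, 38, 39, 38, 37, 35, 34, 36, 38]
104.5 [[320.3, 230.3], [320.2, 279.2]]
102 [[320.3, 229.1], [320.2, 277.5]]
99 [[320.3, 227.7], [320.2, 275.5]]
yaw -120.71402972128172 slotstart col [151, 184, 212, 220, 216, 204, 183, 148, 118, 112, 119, 121, 106, 71, 45, 39, 39, 39, 37, 35, 35, 36, 35, 33, 33, 36, 36, 37, 35, 36]
104.5 [[316.2, 229.8], [320.3, 277.5]]
102 [[316.2, 228.6], [320.3, 275.9]]
99 [[316.3, 227.2], [320.3, 273.9]]
```

Emit:
carry_out --deltas '[[[-28,18,-2],[0,0,-0.1],-1],[[-56,36,-2],[0,0,-0.24],-1],[[-84,54,-2],[0,0,-0.38],-1],[[-114,72,-2],[0,0,-0.52],-1],[[-144,91,-2],[0,0,-0.66],-1],[[-174,110,-2],[0,0,-0.8],-1],[[-204,129,-2],[0,0,-0.94],-1],[[-232,147,-2],[0,0,-1.08],-1],[[-260,165,-2],[0,0,-1.22],-1],[[-286,181,-2],[0,0,-1.36],-1],[[-308,196,-2],[0,0,-1.5],-1],[[-326,207,-2],[0,0,-1.64],-1]]'

```text
clock: 14.35
eef_pos: [466.5, -200.3, 197.1]
ee_rot: [-0.001, 0.252, 0.968, -0.0]
wrist_force: [-0.2, -0.0, -0.6]
opening: 9.1
gripper_force: 58.9
```

Run:
```python
from h import *
s,P,R=pose();print(s["clock"],P);delta([467,-208,180],down(np.radians(90)))
```

```text
14.35 [ 466.51877288 -200.32182249  197.06903388]
shift [-4.2 -6.4 17.1] turn [-0.001  -0.0014 -0.509 ]
```

Emit:
carry_out --deltas '[[[-4,-4,3],[0,0,-0.13],-1],[[-4,-6,6],[0,0,-0.26],-1],[[-4,-6,10],[0,0,-0.38],-1],[[-4,-6,14],[0,0,-0.47],-1],[[-4,-6,17],[-0.001,-0.001,-0.51],-1],[[-4,-6,17],[-0.001,-0.001,-0.51],-1],[[-4,-6,17],[-0.001,-0.001,-0.51],-1],[[-4,-6,17],[-0.001,-0.001,-0.51],-1],[[-4,-6,17],[-0.001,-0.001,-0.51],-1],[[-4,-6,17],[-0.001,-0.001,-0.51],-1]]'

```text
clock: 15.35
eef_pos: [467.8, -205.5, 180.6]
ee_rot: [0.0, 0.001, 1.0, 0.0]
wrist_force: [0.3, 0.2, -1.1]
opening: 9.0
gripper_force: 58.9
```

Run:
```python
from h import *
s,P,R=pose();p=arm.camera_params("wrist");im=arm.get_image("wrist");print(s["clock"],P)
g=im[195:262,290:355];V=cv2.cvtColor(g,cv2.COLOR_BGR2HSV)[...,2]
m=(V<0.85*187).astype(np.uint8)*255;m[50:]=0
cs=[c for c in cv2.findContours(m,cv2.RETR_EXTERNAL,cv2.CHAIN_APPROX_NONE)[0] if len(c)>40]
for c in cs:
    e=cv2.fitEllipse(cv2.convexHull(c));print(e,"hole",ray(p,e[0][0]+290,e[0][1]+195,34))
delta([467,-207.8,110],down(np.radians(90)))
cv2.imwrite("pics/w6.png",im)
```

```text
15.35 [ 467.79270138 -205.51622943  180.63793462]
((26.406328201293945, 32.01276779174805), (32.10329055786133, 33.86961364746094), 112.29161834716797) hole [ 467.14915689 -207.42691645   34.        ]
shift [ 0.9 -2.3 70.6] turn [ 0.0005  0.0009 -0.0028]
```

Emit:
carry_out --deltas '[[[0.8,-2,20],[0,0,0],-1],[[0.8,-2,45],[0,0,0],-1],[[0.8,-2,65],[0,0,0],-1],[[0.8,-2,72],[0,0,0],-1],[[0.8,-2,72],[0,0,0],-1],[[0.8,-2,72],[0,0,0],-1],[[0.8,-2,72],[0,0,0],-1],[[0.8,-2,72],[0,0,0],-1]]'

```text
clock: 16.2
eef_pos: [467.7, -207.8, 109.5]
ee_rot: [0.001, 0.001, 1.0, -0.0]
wrist_force: [-0.5, -0.1, -0.9]
opening: 9.2
gripper_force: 58.9
```

Run:
```python
from h import *
s,P,R=pose();print(s["clock"],P,s["wrist_force"]);delta([467.2,-207.5,70],down(np.radians(90)))
```

```text
16.2 [ 467.70237589 -207.82365998  109.54769282] [-0.48358399 -0.14800907 -0.91231629]
shift [ 0.6  0.3 39.5] turn [-0.      0.0028 -0.0027]
```

Emit:
carry_out --deltas '[[[0.5,0.3,8],[0,0.002,0],-1],[[0.5,0.3,16],[0,0.002,0],-1],[[0.5,0.3,24],[0,0.002,0],-1],[[0.5,0.3,31],[0,0.002,0],-1],[[0.5,0.3,36],[0,0.002,0],-1],[[0.5,0.3,39],[0,0.002,0],-1],[[0.5,0.3,40],[0,0.002,0],-1],[[0.5,0.3,40],[0,0.002,0],-1],[[0.5,0.3,40],[0,0.002,0],-1]]'

```text
clock: 17.1
eef_pos: [466.8, -207.4, 68.8]
ee_rot: [-0.0, 0.001, 1.0, 0.0]
wrist_force: [0.1, -0.1, -1.1]
opening: 9.1
gripper_force: 59.1
```

Emit:
carry_out --deltas '[[[0,0,0.7],[0,0,0],-1],[[0,0,1.5],[0,0,0],-1],[[0,0,1.5],[0,0,0],-1]]'

```text
clock: 17.4
eef_pos: [466.9, -207.3, 68.1]
ee_rot: [-0.0, 0.001, 1.0, 0.0]
wrist_force: [-2.5, 1.4, 5.4]
opening: 8.7
gripper_force: 60.1
```

Emit:
carry_out --deltas '[[[0,0,-0.8],[0,0,0],-1],[[0,0,-0.8],[0,0,0],-0.3],[[0,0,-0.8],[0,0,0],-0.2],[[0,0,-0.8],[0,0,0],0],[[0,0,-0.8],[0,0,0],0],[[0,0,-8],[0,0,0],0],[[0,0,-30],[0,0,0],0],[[0,0,-65],[0,0,0],0],[[0,0,-100],[0,0,0],0],[[0,0,-125],[0,0,0],0],[[0,0,-130],[0,0,0],0],[[0,0,-130],[0,0,0],0]]'

```text
clock: 18.6
eef_pos: [467.1, -207.5, 198.0]
ee_rot: [0.0, 0.001, 1.0, 0.0]
wrist_force: [0.7, 0.1, 0.1]
opening: 42.8
gripper_force: 0.0
```

Run:
```python
from h import *
s,P,R=pose();print(s["clock"],P,s["opening"],s["wrist_force"])
a=arm.get_image("wrist");b=arm.get_image("side");t=arm.get_image("top")
f=lambda i,w:cv2.resize(i,(w,300),interpolation=cv2.INTER_CUBIC)
cv2.imwrite("pics/f.png",np.vstack([np.hstack([f(a,400),f(b[270:360,240:360],400)]),np.hstack([f(t[190:295,210:350],400),f(b[190:265,220:340],400)])]))
```

```text
18.6 [ 467.13887799 -207.46060885  197.95572373] 42.75970276044385 [0.67080039 0.13934392 0.08501259]
```

View pics/f.png

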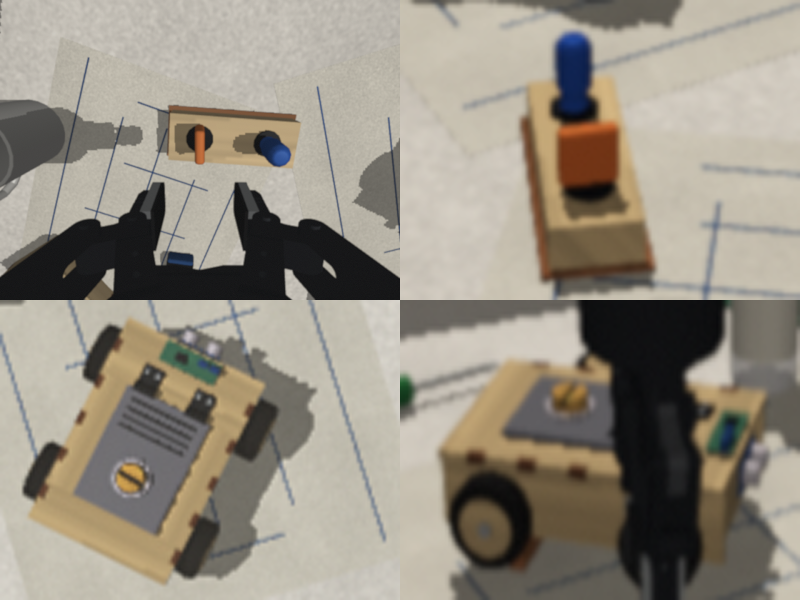

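Run:
```python
from h import *
q=arm.camera_params("side");u=proj(q,np.array([474,188.2,104.5]));print(u,proj(q,np.array([474,188.2,102])))
for im in(cv2.imread("pics/side0.png"),cv2.imread("pics/side3.png"),arm.get_image("side")):
    h=cv2.cvtColor(im,cv2.COLOR_BGR2HSV)[...,1].astype(float)
    x=int(u[0]);y=int(u[1]);w=np.clip(h[y-9:y+11,x-10:x+11]-90,0,None)
    print((w.sum(1)).astype(int).tolist(),(w*np.arange(-9,11)[:,None]).sum()/w.sum())
```

```text
[270.76445398 212.02679954] [270.79570164 212.91203302]
[0, 32, 68, 122, 229, 199, 196, 374, 580, 657, 657, 633, 624, 590, 293, 0, 0, 0, 0, 0] 0.4375713741910925
[0, 0, 0, 8, 87, 97, 172, 396, 595, 661, 667, 638, 631, 583, 289, 0, 0, 0, 0, 0] 1.0031094527363185
[0, 20, 72, 135, 232, 162, 33, 28, 276, 569, 643, 623, 601, 547, 207, 0, 0, 0, 0, 0] 0.7719382835101254
```

The top edge of the brass head sits about 1 px (≈2.5 mm) lower than before, so the stud is held down in its catch. The key is home and upright, and nothing is touching the arm.

```bash
python3 -c "
from station import arm
print(arm.hand_in())"
```

```text
the job is handed in; nothing more can be done
None
```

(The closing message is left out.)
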